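# Shut off the purge gas

## Task

The purge is finished: shut the gas supply valve, the one whose outlet is the slim hose nozzle with ribs, by turning its quarter-turn lever clockwise (seen from above) until it stands square across its pipe, at its stop. Leave the lever of the other valve, whose outlet is the fat round silencer, just as it is, and let go.

Things in the scene. Friction and masses are not known exactly. Their poses are not given: they have to be found in the camera images.
- supply_lever (a joint): Hinge of the supply valve's lever, rad: 0 = shut (stop; lever square across the pipe), 1.57 = fully open (stop; lever straight above the outlet nozzle). It falls as the lever turns clockwise seen from above. Starts between 1.1 and 1.57. Stiff (about 0.2 Nm, some 3 N at the grip); stays where it is left.
- supply_grip (a point): Centre of the grey grip sleeve on the supply valve's lever, 75 mm from the hinge axis, 114 mm above the bench. Sleeve 56 mm long (along the lever), 14 mm thick (level, across it), 24 mm high. All along its swing nothing on the bench beneath it rises above 90 mm. x axis along the lever away from the hinge, z up.
- supply_pivot (a point): Point on the upright hinge axis of the supply lever, 114 mm above the bench; turns with it, x axis towards the grip, z up. The hub's nut ends 119 mm up. Brass ball valve on a fixed aluminium plate 110 x 80 x 10 mm, pipe axis 65 mm up; outlet: slim hose nozzle with four ribs, 60 mm long, 12 to 18 mm thick; inlet: bent steel pipe.
- vent_grip (a point): Centre of the grey grip sleeve on the other (vent) valve's lever; same lever and height, x axis along the lever away from its hinge. That valve looks alike, but its outlet is a fat round silencer with rings, 60 mm long and 46 mm thick. This lever is to stay where it is.

How it is judged:
By the outcome, as a careful person would: the job done as asked, in the order asked, and still so for the second after the job is handed in, with the robot touching nothing.
It also fails if it takes over 32 s, if anything falls off the work surface, if the arm or the gripper's body presses on something with over 40 N, if the wrist force passes 120 N, or if a joint passes its speed limit or range.

## Robot

A 6-joint arm with a two-finger parallel gripper is mounted at the origin on a cart in front of the work surface, level with it; the furniture and walls round the work are solid. World frame = base frame: x ahead of the robot, y to its left, z up, the work surface at z = 0. Lengths are in mm, angles in rad, forces in N, time in s.
With the tool pointing down it reaches from about 225 to 725 mm from the base axis. Payload 3.1 kg.
Tool frame: the origin (TCP) lies at the very end of the fingers, on their centre line; the grasp point (between the pads) lies 19 mm behind it; z points along the fingers, y is the line along which they close (so a half turn about z gives the same grasp; the last joint's range is limited). The gripper opens to 85 mm and grips with 20 to 120 N. Pads are 22 mm wide; open, the fingers measure 114 mm over their backs; the gripper's body (76 mm by 85 mm) begins 54 mm behind the grasp point. The pads swing forward as they close: fully open they stand 13 mm farther back than shut.
Start: joints at [0.998, 0.048, 0.099, 1.622, 0, 1.443], TCP at [225.901, 473.905, 231.312] pointing down, gripper open.
Joint ranges: [-2.91, 2.91], [-0.99, 1.94], [-1.21, 1.42], [-2.12, 2.29], [-1.49, 1.47], [-3.14, 3.14]. Speed limits (rad/s): [2.79, 2.79, 3.14, 3.14, 3.14, 3.14].

## Interface

Orientations are given as a unit quaternion [x, y, z, w].
In Python, from plant import status, camera, get_calibration, arm, models gives the robot as it stands.
- The arm moves only by the shell command python3 -m pendant 'ROWS'. ROWS is JSON, a list of rows, each an object of numbers: "dx", "dy", "dz": the shift along the tool's x, y, z in cm; "ax", "ay", "az": the turn, a rotation vector about the tool's x, y, z in rad; "jaw": the closure in counts, from 0 (fully open) to 255 (shut). A call has 1 to 8 rows; each row is the pose to reach, as a shift and turn from the pose commanded when the call began, along the tool's axes at that moment; what a row does not reach only later rows make up. A row lasts 1/12 s, in which the tool goes at most 41.7 mm and 7.16 degrees, less where a joint would pass 70% of its speed; a pose out of reach is approached as far as the arm can. A call with a gripper value outside its range is refused whole. The fingers move at their own pace and stop on an object; the grip force is fixed at half the most. Time passes only in rows, so rows that repeat a pose let the fingers close. It gives the time, the measured TCP pose, the force, the opening and the grip force at its end, in the units of the state.
- status.get_state(): the state, without advancing time (a new reading comes with each control period).
- camera(name): name is "scene" or "side" or "wrist"; returns (picture, depth): 480x640x3 uint8, blue, green, red; 480x640 float32, mm along the optical axis (not along the pixel's ray), 0 where there is no reading.
- get_calibration(name): a dict with "fx", "fy", "cx", "cy" (pixels), "rvec" (rotation vector, rad) and "tvec" (3), from world to camera coordinates, as OpenCV has them. Camera axes: x right, y down, z forward; pixel columns grow to the right and rows downward; lengths in mm; the calibration is good to about 2 mm. A picture is of the moment at which its call begins: read the wrist's pose just before it. get_calibration takes no time and is no camera call; for the wrist camera it gives the pose at the moment of the call.
- arm.close_job(): hands the job in; it is judged then, once.
Trained networks look in the newest picture that a camera, given by its name, has taken for a name from the list of things; names that differ only in an ending like _2 or _b are one class to them, and where a whole thing is asked for, a point or a joint stands for the part that bears it (a point fixed in the world has none). Each returns a list of dicts, best first, with "conf" (0 to 1); they miss things now and then, are a little off and sometimes report something else, mostly with a low value. They report only what shows in the picture. A call takes as long as a camera call.
- models.look_for(camera, name): "position" ([column, row] in pixels, amid what is visible of it).
- models.tip_of(camera, name): "position" ([column, row] in pixels: a listed point, or the origin of a listed thing).
The state is a dict: "time_s": time; "q": joint angles; "qvel": joint speeds; "effort": joint torques, N m; "eef_pos": TCP position; "eef_rot": TCP orientation; "wrist_force": force on the tool from outside, world axes, zero at the start; "torque": the same for the moment, N m; "width": finger opening in mm; "grasp_force": force on a finger pad.
Only numpy, scipy, OpenCV 4.12 (cv2) and the standard library are available. Lean on these libraries where they do the work, as an engineer would, in place of code of your own. Each camera call takes 0.05 s, during which the arm holds its last target. There are 200 camera calls.

## Working session

There is one attempt and no reset: what is moved stays moved. The work goes in short steps, Python scripts to look and compute and a shell command to move; the robot and the scene stay as the last step left them, time stands still between calls to the robot, and variables do not carry over. Pictures are saved under pics/ and viewed, at most 10 in all, crops included, and the job is handed in when it is done.

```bash
mkdir -p pics; cat > h.py <<'E'
import numpy as np,cv2
from plant import status,camera,get_calibration,arm,models
from scipy.spatial.transform import Rotation as R
def ray(c,px,z):
    k=get_calibration(c);M=cv2.Rodrigues(np.array(k["rvec"],float))[0];t=np.array(k["tvec"],float).ravel()
    o=-M.T@t;d=M.T@np.array([(px[0]-k["cx"])/k["fx"],(px[1]-k["cy"])/k["fy"],1]);return o+d*(z-o[2])/d[2]
E
python3 - <<'E'
from h import *
for c in("scene","side"):
    im,d=camera(c);cv2.imwrite(f"pics/{c}1.png",im)
    for n in("supply_grip","supply_pivot","vent_grip"):
        for r in models.tip_of(c,n)[:3]: print(c,n,np.round(r["position"]),round(r["conf"],2),ray(c,r["position"],114).round())
s=status.get_state();print(s["time_s"],s["eef_pos"],R.from_quat(s["eef_rot"]).as_matrix().round(3))
E
```

```text
scene supply_grip [340. 370.] 0.95 [ 433. -191.  114.]
scene supply_pivot [371. 343.] 0.94 [ 501. -176.  114.]
scene vent_grip [262. 173.] 0.77 [531. 257. 114.]
side supply_pivot [326. 310.] 0.75 [ 505. -186.  114.]
side vent_grip [301. 207.] 0.76 [527. 243. 114.]
0.4 [225.84978816 473.82631382 231.14453554] [[-0.903  0.43  -0.   ]
 [ 0.43   0.903 -0.   ]
 [ 0.    -0.    -1.   ]]
```

View pics/scene1.png

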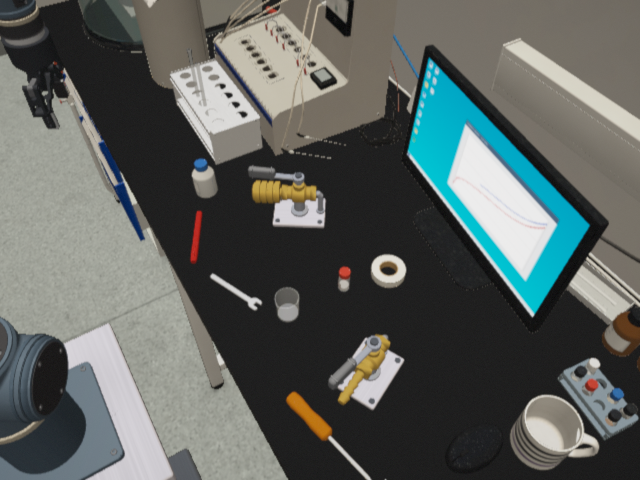

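View pics/side1.png

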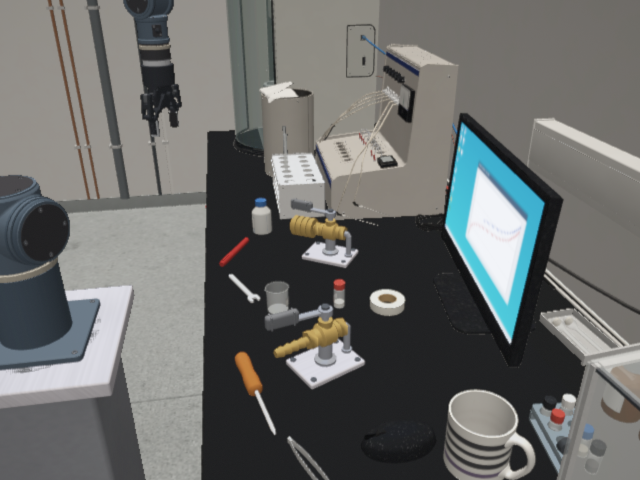

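The scene picture shows the ribbed slim nozzle valve at the lower right (pivot 371,343, grip about 342,373, nozzle tip about 345,400). The fat silencer valve is at (300,180). In the side picture the supply grip is at about (283,319) and the nozzle tip at about (280,352).

```bash
python3 - <<'E'
from h import *
for c,p,z in(("scene",(342,372),114),("side",(283,319),114),("scene",(345,400),65),("side",(280,352),65),("scene",(372,342),119),("side",(326,309),119)):print(c,p,ray(c,p,z).round())
s=status.get_state();M=R.from_quat(s["eef_rot"]).as_matrix()
print("to above", (M.T@(np.array([400,-215,231])-s["eef_pos"])).round()/10)
E
```

```text
scene (342, 372) [ 434. -195.  114.]
side (283, 319) [ 435. -197.  114.]
scene (345, 400) [ 427. -218.   65.]
side (280, 352) [ 426. -216.   65.]
scene (372, 342) [ 501. -178.  119.]
side (326, 309) [ 505. -189.  119.]
to above [-45.4 -54.7   0. ]
```

```bash
python3 -m pendant '[{"dx":-25,"dy":-27.6,"jaw":255},{"dx":-25,"dy":-27.6,"jaw":255},{"dx":-25,"dy":-27.6,"jaw":255},{"dx":-25,"dy":-27.6,"jaw":255},{"dx":-25,"dy":-27.6,"jaw":255},{"dx":-25,"dy":-27.6,"jaw":255},{"dx":-25,"dy":-27.6,"jaw":255},{"dx":-25,"dy":-27.6,"jaw":255}]'
```

```text
schema error: expected keys dx, dy, dz, ax, ay, az, jaw
```

```bash
python3 -c "
from h import *
s=status.get_state();M=R.from_quat(s['eef_rot']).as_matrix()
print(s['time_s'],s['q'],M.round(2),(M.T@(np.array([440,-240,231])-s['eef_pos'])).round()/10)"
```

```text
0.4 [ 9.98209454e-01  4.81134869e-02  9.89849938e-02  1.62202832e+00
 -1.36191683e-05  1.44302056e+00] [[-0.9   0.43 -0.  ]
 [ 0.43  0.9  -0.  ]
 [ 0.   -0.   -1.  ]] [-50.  -55.2   0. ]
```

```bash
python3 -m pendant '[{"dx":-25,"dy":-27.6,"dz":0,"ax":0,"ay":0,"az":0,"jaw":255},{"dx":-25,"dy":-27.6,"dz":0,"ax":0,"ay":0,"az":0,"jaw":255},{"dx":-25,"dy":-27.6,"dz":0,"ax":0,"ay":0,"az":0,"jaw":255},{"dx":-25,"dy":-27.6,"dz":0,"ax":0,"ay":0,"az":0,"jaw":255},{"dx":-25,"dy":-27.6,"dz":0,"ax":0,"ay":0,"az":0,"jaw":255},{"dx":-25,"dy":-27.6,"dz":0,"ax":0,"ay":0,"az":0,"jaw":255},{"dx":-25,"dy":-27.6,"dz":0,"ax":0,"ay":0,"az":0,"jaw":255},{"dx":-25,"dy":-27.6,"dz":0,"ax":0,"ay":0,"az":0,"jaw":255}]'
python3 -c "
from h import *
s=status.get_state();M=R.from_quat(s['eef_rot']).as_matrix()
print(s['time_s'],s['q'],M.round(2),(M.T@(np.array([440,-240,231])-s['eef_pos'])).round()/10)"
```

```text
time_s: 1.07
eef_pos: [321.7, 152.9, 231.6]
eef_rot: [0.22, 0.975, 0.0, 0.001]
wrist_force: [1.8, 0.2, -0.2]
width: -0.0
grasp_force: 0.0
1.0667 [ 2.54802060e-01 -3.94308315e-01 -2.83887828e-01  1.67968192e+00
 -5.96906164e-05  6.98693183e-01] [[-0.9   0.43  0.  ]
 [ 0.43  0.9   0.  ]
 [-0.    0.   -1.  ]] [-27.6 -30.4   0.1]
```

```bash
python3 -m pendant '[{"dx":-27.6,"dy":-30.4,"dz":0,"ax":0,"ay":0,"az":0,"jaw":255},{"dx":-27.6,"dy":-30.4,"dz":0,"ax":0,"ay":0,"az":0,"jaw":255},{"dx":-27.6,"dy":-30.4,"dz":0,"ax":0,"ay":0,"az":0,"jaw":255},{"dx":-27.6,"dy":-30.4,"dz":0,"ax":0,"ay":0,"az":0,"jaw":255},{"dx":-27.6,"dy":-30.4,"dz":0,"ax":0,"ay":0,"az":0,"jaw":255},{"dx":-27.6,"dy":-30.4,"dz":0,"ax":0,"ay":0,"az":0,"jaw":255},{"dx":-27.6,"dy":-30.4,"dz":0,"ax":0,"ay":0,"az":0,"jaw":255},{"dx":-27.6,"dy":-30.4,"dz":0,"ax":0,"ay":0,"az":0,"jaw":255}]'
python3 -c "
from h import *
s=status.get_state();M=R.from_quat(s['eef_rot']).as_matrix()
print(s['time_s'],s['q'],M.round(2),(M.T@(np.array([440,-240,231])-s['eef_pos'])).round()/10)
for c in('wrist','scene'):
  im,d=camera(c);cv2.imwrite(f'pics/{c}2.png',im)
  for n in('supply_grip','supply_pivot'):
    for r in models.tip_of(c,n)[:2]: print(c,n,np.round(r['position']),round(r['conf'],2),ray(c,r['position'],114).round())
"
```

```text
time_s: 1.73
eef_pos: [417.8, -166.9, 231.6]
eef_rot: [0.221, 0.975, -0.0, 0.001]
wrist_force: [1.2, 0.6, -0.9]
width: 0.1
grasp_force: 0.0
1.7333 [-5.29598781e-01 -1.47874147e-01 -8.86315178e-02  1.62906300e+00
  2.71972957e-04 -8.38619067e-02] [[-0.9   0.43  0.  ]
 [ 0.43  0.9  -0.  ]
 [-0.    0.   -1.  ]] [-5.2 -5.6  0.1]
wrist supply_grip [283. 263.] 0.59 [ 432. -201.  114.]
wrist supply_pivot [346. 331.] 0.94 [ 504. -179.  114.]
scene supply_grip [340. 372.] 0.92 [ 432. -194.  114.]
scene supply_pivot [374. 342.] 0.71 [ 506. -178.  114.]
```

View pics/wrist2.png

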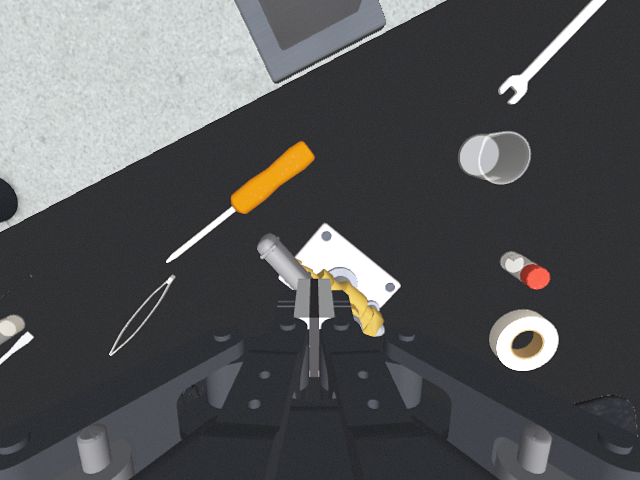

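The wrist picture shows the supply grip running from about (268,243) to (300,280), and clear bench on its far side. I'll go past it on the counter-clockwise side and lower.

```bash
python3 -m pendant '[{"dx":-5.2,"dy":-6.7,"dz":0,"ax":0,"ay":0,"az":0,"jaw":255},{"dx":-5.2,"dy":-6.7,"dz":0,"ax":0,"ay":0,"az":0,"jaw":255},{"dx":-5.2,"dy":-6.7,"dz":0,"ax":0,"ay":0,"az":0,"jaw":255},{"dx":-5.2,"dy":-6.7,"dz":4,"ax":0,"ay":0,"az":0,"jaw":255},{"dx":-5.2,"dy":-6.7,"dz":8,"ax":0,"ay":0,"az":0,"jaw":255},{"dx":-5.2,"dy":-6.7,"dz":11,"ax":0,"ay":0,"az":0,"jaw":255},{"dx":-5.2,"dy":-6.7,"dz":13.3,"ax":0,"ay":0,"az":0,"jaw":255},{"dx":-5.2,"dy":-6.7,"dz":13.3,"ax":0,"ay":0,"az":0,"jaw":255}]'
python3 - <<'E'
from h import *
s=status.get_state();M=R.from_quat(s['eef_rot']).as_matrix();p=np.array(s["eef_pos"]);P=np.array([504,-180])
u=lambda a:np.array([np.cos(a),np.sin(a)])
for deg in(195,185,175,165,155,145,135,125,115,110):
    a=np.radians(deg);n=u(a-np.pi/2);th=a-np.pi/2-np.arctan2(M[1,1],M[0,1])
    sup=14.5*abs(np.cos(th))+11*abs(np.sin(th))
    t=P+72*u(a)-(7+sup)*n
    print(deg,t.round(),(M.T@(np.r_[t,p[2]]-p)/10).round(2))
E
```

```text
time_s: 2.7
eef_pos: [432.2, -242.9, 92.5]
eef_rot: [0.219, 0.976, 0.002, -0.005]
wrist_force: [0.4, 1.0, -0.5]
width: 0.1
grasp_force: 0.0
195 [ 441. -223.] [0.06 2.18 0.01]
185 [ 434. -211.] [1.15 2.96 0.02]
175 [ 430. -198.] [2.11 3.96 0.03]
165 [ 428. -184.] [2.87 5.18 0.04]
155 [ 430. -169.] [3.39 6.56 0.05]
145 [ 432. -158.] [3.69 7.68 0.06]
135 [ 436. -146.] [3.81 8.89 0.06]
125 [ 442. -135.] [ 3.7  10.14  0.07]
115 [ 451. -125.] [ 3.36 11.41  0.06]
110 [ 456. -121.] [ 3.09 12.04  0.06]
```

```bash
python3 -m pendant '[{"dx":0,"dy":0.8,"dz":-0.4,"ax":0,"ay":0,"az":0,"jaw":255},{"dx":0,"dy":1.6,"dz":-0.4,"ax":0,"ay":0,"az":0,"jaw":255},{"dx":0.1,"dy":2.2,"dz":-0.4,"ax":0,"ay":0,"az":0,"jaw":255},{"dx":0.6,"dy":2.6,"dz":-0.4,"ax":0,"ay":0,"az":0,"jaw":255},{"dx":1.15,"dy":3.0,"dz":-0.4,"ax":0,"ay":0,"az":0,"jaw":255},{"dx":1.6,"dy":3.5,"dz":-0.4,"ax":0,"ay":0,"az":0,"jaw":255},{"dx":2.1,"dy":4.0,"dz":-0.4,"ax":0,"ay":0,"az":0,"jaw":255},{"dx":2.5,"dy":4.6,"dz":-0.4,"ax":0,"ay":0,"az":0,"jaw":255}]'
python3 - <<'E'
from h import *
im,d=camera("scene");cv2.imwrite("pics/scene3.png",im[250:450,240:480].repeat(3,0).repeat(3,1)[:600])
E
```

```text
time_s: 3.37
eef_pos: [433.6, -195.8, 103.5]
eef_rot: [0.221, 0.975, -0.001, 0.001]
wrist_force: [1.2, -3.2, 1.4]
width: 0.1
grasp_force: 1.7
```

View pics/scene3.png

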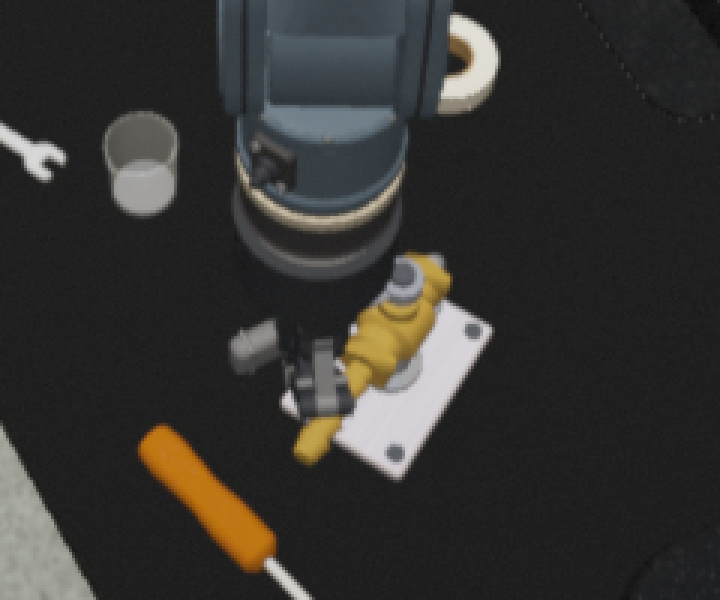

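The lever (at 270,345 in the crop) is following the fingers. I'll continue the arc.

```bash
python3 -m pendant '[{"dx":0.4,"dy":0.6,"dz":0.3,"ax":0,"ay":0,"az":0,"jaw":255},{"dx":0.7,"dy":1.3,"dz":0.5,"ax":0,"ay":0,"az":0,"jaw":255},{"dx":0.9,"dy":2.0,"dz":0.5,"ax":0,"ay":0,"az":0,"jaw":255},{"dx":1.1,"dy":2.6,"dz":0.5,"ax":0,"ay":0,"az":0,"jaw":255},{"dx":1.2,"dy":3.2,"dz":0.5,"ax":0,"ay":0,"az":0,"jaw":255},{"dx":1.3,"dy":3.8,"dz":0.5,"ax":0,"ay":0,"az":0,"jaw":255},{"dx":1.3,"dy":4.4,"dz":0.5,"ax":0,"ay":0,"az":0,"jaw":255},{"dx":1.2,"dy":5.0,"dz":0.5,"ax":0,"ay":0,"az":0,"jaw":255}]'
```

```text
time_s: 4.08
eef_pos: [443.2, -144.2, 96.8]
eef_rot: [0.221, 0.975, -0.0, -0.001]
wrist_force: [-0.2, -4.8, -0.8]
width: -0.1
grasp_force: 1.8
```

```bash
python3 -m pendant '[{"dx":0,"dy":0.4,"dz":0,"ax":0,"ay":0,"az":0,"jaw":255},{"dx":-0.1,"dy":0.8,"dz":0,"ax":0,"ay":0,"az":0,"jaw":255},{"dx":-0.2,"dy":1.2,"dz":0,"ax":0,"ay":0,"az":0,"jaw":255},{"dx":-0.3,"dy":1.5,"dz":0,"ax":0,"ay":0,"az":0,"jaw":255},{"dx":-0.3,"dy":1.5,"dz":0,"ax":0,"ay":0,"az":0,"jaw":255}]'
```

```text
time_s: 4.5
eef_pos: [453.0, -131.7, 97.1]
eef_rot: [0.22, 0.975, 0.001, -0.0]
wrist_force: [-0.9, -1.4, 0.3]
width: 0.3
grasp_force: 0.7
```

```bash
python3 -m pendant '[{"dx":-0.1,"dy":0.2,"dz":0,"ax":0,"ay":0,"az":0,"jaw":255},{"dx":-0.1,"dy":0.3,"dz":0,"ax":0,"ay":0,"az":0,"jaw":255},{"dx":-0.1,"dy":0.3,"dz":0,"ax":0,"ay":0,"az":0,"jaw":255}]'
```

```text
time_s: 4.75
eef_pos: [455.0, -130.1, 97.2]
eef_rot: [0.221, 0.975, 0.0, -0.0]
wrist_force: [-0.9, -2.5, -0.0]
width: 0.0
grasp_force: 1.1
```

```bash
python3 -m pendant '[{"dx":-0.2,"dy":0.2,"dz":0,"ax":0,"ay":0,"az":0,"jaw":255},{"dx":-0.4,"dy":0.4,"dz":0,"ax":0,"ay":0,"az":0,"jaw":255},{"dx":-0.4,"dy":0.4,"dz":0,"ax":0,"ay":0,"az":0,"jaw":255}]'
python3 -m pendant '[{"dx":-0.1,"dy":0.2,"dz":0,"ax":0,"ay":0,"az":0,"jaw":255},{"dx":-0.2,"dy":0.3,"dz":0,"ax":0,"ay":0,"az":0,"jaw":255},{"dx":-0.2,"dy":0.3,"dz":0,"ax":0,"ay":0,"az":0,"jaw":255}]'
python3 - <<'E'
from h import *
for c in("side","scene"):
    im,d=camera(c);cv2.imwrite(f"pics/{c}4.png",im[240:440,200:460].repeat(3,0).repeat(3,1))
    for n in('supply_grip','supply_pivot'):
        for r in models.tip_of(c,n)[:2]: print(c,n,np.round(r['position']),round(r['conf'],2),ray(c,r['position'],114).round())
E
```

```text
time_s: 5.0
eef_pos: [458.9, -127.8, 97.1]
eef_rot: [0.22, 0.975, 0.0, -0.002]
wrist_force: [-5.9, -1.5, 1.6]
width: -0.1
grasp_force: 3.0
time_s: 5.25
eef_pos: [459.0, -127.6, 97.0]
eef_rot: [0.221, 0.975, -0.003, -0.005]
wrist_force: [-13.7, -5.2, 5.6]
width: -0.2
grasp_force: 7.2
side supply_grip [301. 290.] 0.75 [ 476. -114.  114.]
side supply_pivot [325. 308.] 0.73 [ 505. -179.  114.]
scene supply_grip [334. 318.] 0.85 [ 475. -107.  114.]
scene supply_pivot [373. 344.] 0.94 [ 503. -179.  114.]
```

View pics/side4.png

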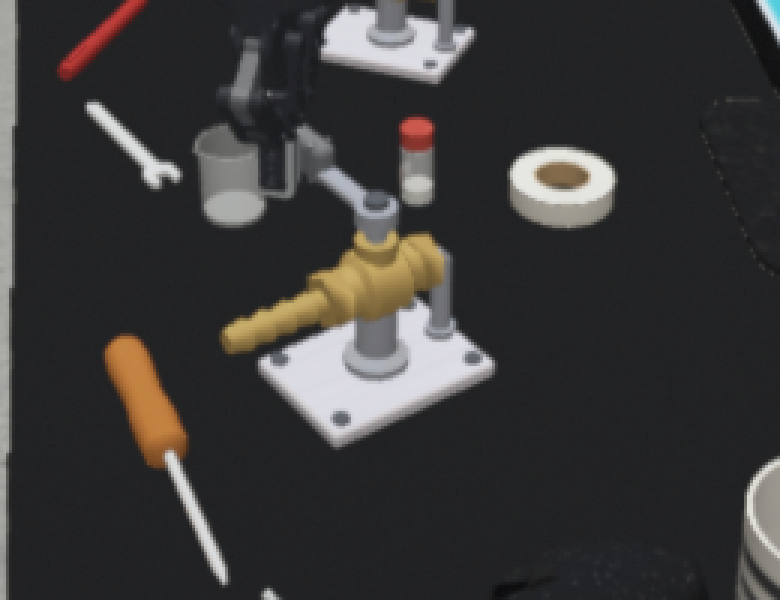

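The side picture shows the lever (340,185 in the crop) square across the pipe. The force rose to 14 N with no further motion, so it is at its stop. I'll back away and check.

```bash
python3 -m pendant '[{"dx":1,"dy":-1.2,"dz":0,"ax":0,"ay":0,"az":0,"jaw":255},{"dx":2.5,"dy":-3,"dz":0,"ax":0,"ay":0,"az":0,"jaw":255},{"dx":4,"dy":-4.5,"dz":0,"ax":0,"ay":0,"az":0,"jaw":255},{"dx":4,"dy":-4.5,"dz":-4,"ax":0,"ay":0,"az":0,"jaw":255},{"dx":4,"dy":-4.5,"dz":-8,"ax":0,"ay":0,"az":0,"jaw":255},{"dx":7,"dy":-4.5,"dz":-11,"ax":0,"ay":0,"az":0,"jaw":255},{"dx":8,"dy":-4.5,"dz":-13,"ax":0,"ay":0,"az":0,"jaw":255},{"dx":8,"dy":-4.5,"dz":-13,"ax":0,"ay":0,"az":0,"jaw":255}]'
python3 - <<'E'
from h import *
for c in("side","scene"):
    im,d=camera(c);cv2.imwrite(f"pics/{c}5.png",im)
    for n in('supply_grip','supply_pivot','vent_grip'):
        for r in models.tip_of(c,n)[:1]: print(c,n,np.round(r['position']),round(r['conf'],2),ray(c,r['position'],114).round())
E
```

```text
time_s: 6.22
eef_pos: [373.7, -132.6, 233.4]
eef_rot: [0.22, 0.975, -0.0, 0.005]
wrist_force: [0.9, -0.0, 0.6]
width: -0.1
grasp_force: 0.0
side supply_grip [300. 289.] 0.93 [ 473. -113.  114.]
side supply_pivot [325. 305.] 0.57 [ 506. -169.  114.]
side vent_grip [302. 207.] 0.78 [528. 244. 114.]
scene supply_grip [336. 316.] 0.56 [ 480. -105.  114.]
scene supply_pivot [373. 346.] 0.64 [ 501. -182.  114.]
```

View pics/scene5.png

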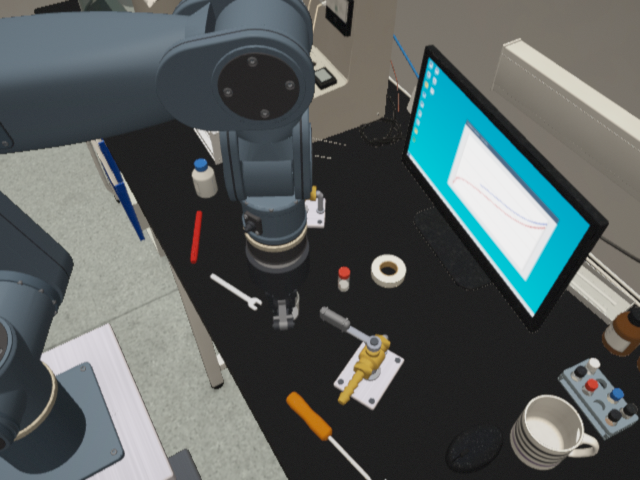

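The lever (335,320) stands square across the ribbed-nozzle pipe. The gripper is clear, and the vent lever has not moved.

```bash
python3 -c "
from plant import arm
print(arm.close_job())"
```

```text
the job is handed in; nothing more can be done
None
```

The supply valve is shut: its lever is against the stop, square across the pipe. The vent valve's lever was left as it was, the gripper is clear, and the job was handed in at about 6.3 s.

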